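Seat the chamber cover evenly and close its vent

TASK

Finish closing the steel chamber, on which one opposite pair of the four black clamp knobs is already about halfway round and the other pair still open: turning clockwise and working crosswise, bring the open pair to about halfway too, and only then turn one opposite pair fully home and after it the other, so that the cover comes down evenly and never sits badly crooked. Once the cover is fully down, turn the red vent knob in its middle clockwise until it is closed, and let go. Leave the other things on the bench alone.

Things in the scene. Friction and masses are not known exactly. Their poses are not given: they have to be found in the camera images.
- chamber: round steel pressure chamber fixed to the bench: grey foot 230 mm across, drum, steel flange 210 mm across whose top is 75 mm above the bench. Origin at the centre of its underside, on the bench, z up. Four black clamp knobs stand on a circle of radius 85 mm at +45 (a), +135 (b), +225 (c) and +315 degrees (d) from its x axis, counter-clockwise from above (120 mm between neighbours)
- cover: round aluminium cover, 210 mm across and 12 mm thick, over the flange; origin at the centre of its underside, z up. Springs in the gasket hold it up against the collars under the knobs, and it tips towards whichever knob is lower; under an open knob while the opposite pairs differ there is a gap of a few mm. With all knobs at 0 its origin is 85 mm above the bench (a gap of 10 mm), fully down it is about 77.5 mm. It cannot turn or shift sideways
- clamp_a (a joint): turn of black knob a (at +x+y of the chamber's frame, opposite knob c), rad, growing clockwise seen from above: 0 = open, its bar points radially at the chamber's centre; 1.57 = fully home at its stop, bar square to that. A quarter turn lowers the knob by 8 mm (5.1 mm per rad) and pushes the cover down there. Stiff (about 0.15 N m); it stays where it is left
- clamp_a_grip (a point): grasp point of black knob a, on its turning axis, inside the upright bar: bar 60 mm long, 14 mm wide, 30 mm high; the point lies 10 mm under the bar's top and 20 mm above the collar (34 mm across) beneath the bar, 133 mm above the bench at joint 0. x axis along the bar (towards the white mark at one end, which points outward at joint 0), z up; it turns and sinks with the knob
- clamp_b (a joint): turn of black knob b (at -x+y of the chamber's frame, opposite knob d), rad, growing clockwise seen from above: 0 = open, its bar points radially at the chamber's centre; 1.57 = fully home at its stop, bar square to that. A quarter turn lowers the knob by 8 mm (5.1 mm per rad) and pushes the cover down there. Stiff (about 0.15 N m); it stays where it is left
- clamp_b_grip (a point): grasp point of black knob b, on its turning axis, inside the upright bar: bar 60 mm long, 14 mm wide, 30 mm high; the point lies 10 mm under the bar's top and 20 mm above the collar (34 mm across) beneath the bar, 133 mm above the bench at joint 0. x axis along the bar (towards the white mark at one end, which points outward at joint 0), z up; it turns and sinks with the knob
- clamp_c (a joint): turn of black knob c (at -x-y of the chamber's frame, opposite knob a), rad, growing clockwise seen from above: 0 = open, its bar points radially at the chamber's centre; 1.57 = fully home at its stop, bar square to that. A quarter turn lowers the knob by 8 mm (5.1 mm per rad) and pushes the cover down there. Stiff (about 0.15 N m); it stays where it is left
- clamp_c_grip (a point): grasp point of black knob c, on its turning axis, inside the upright bar: bar 60 mm long, 14 mm wide, 30 mm high; the point lies 10 mm under the bar's top and 20 mm above the collar (34 mm across) beneath the bar, 133 mm above the bench at joint 0. x axis along the bar (towards the white mark at one end, which points outward at joint 0), z up; it turns and sinks with the knob
- clamp_d (a joint): turn of black knob d (at +x-y of the chamber's frame, opposite knob b), rad, growing clockwise seen from above: 0 = open, its bar points radially at the chamber's centre; 1.57 = fully home at its stop, bar square to that. A quarter turn lowers the knob by 8 mm (5.1 mm per rad) and pushes the cover down there. Stiff (about 0.15 N m); it stays where it is left
- clamp_d_grip (a point): grasp point of black knob d, on its turning axis, inside the upright bar: bar 60 mm long, 14 mm wide, 30 mm high; the point lies 10 mm under the bar's top and 20 mm above the collar (34 mm across) beneath the bar, 133 mm above the bench at joint 0. x axis along the bar (towards the white mark at one end, which points outward at joint 0), z up; it turns and sinks with the knob
- vent (a joint): turn of the red vent knob in the middle of the cover, rad, growing clockwise seen from above: 0 = open, 1.57 = closed at its stop. Light (about 0.06 N m), stays where it is left, and is not a thread: it does not sink
- vent_grip (a point): grasp point of the red vent knob, on its axis inside the bar: bar 44 mm long, 14 mm wide, 30 mm high; 10 mm under the bar's top, 20 mm above its collar (32 mm across); 54 mm above the cover's origin. x axis along the bar towards its white mark (parallel to the chamber's x axis at joint 0), z up; it moves with the cover
- timer: white lab timer, 66x66x20 mm, lying on the bench; bystander; origin at the centre of its underside
- flask: small clear conical flask, 62 mm across, 104 mm high, standing; bystander; origin at the centre of its underside
- dropper_bottle: brown dropper bottle with black bulb, 34 mm across, 107 mm high, standing; bystander; origin at the centre of its underside
- marker: white marker pen with blue cap, 134 mm long, 12 mm thick, lying on the bench; bystander; origin at the centre of its underside

How it is judged (in metres and radians):
On the way, in this order (a step that is already met when the one before it is completed fails the run):
1. all four black knobs are about halfway (value of joint clamp_a between 0.45 and 1.15 rad and value of joint clamp_b between 0.45 and 1.15 rad and value of joint clamp_c between 0.45 and 1.15 rad and value of joint clamp_d between 0.45 and 1.15 rad), for 0.2 s.
2. one opposite pair is fully home, the other still about halfway (((value of joint each of clamp_a, clamp_c above 1.42 rad and value of joint each of clamp_b, clamp_d below 1.15 rad) or (value of joint each of clamp_b, clamp_d above 1.42 rad and value of joint each of clamp_a, clamp_c below 1.15 rad))), for 0.2 s.
3. all four are fully home and the cover is down and level (value of joint each of clamp_a, clamp_b, clamp_c, clamp_d above 1.42 rad and z of cover in the frame of chamber below 0.0785 m and angle between cover's own z axis and vertical below 0.01 rad), for 0.2 s.
4. the red vent knob is closed (value of joint vent above 1.38 rad), for 0.2 s.
At the end, for the whole second after the job is handed in: All four black knobs are turned to 1.42 rad or more, the cover is down (its origin less than 78.5 mm above the chamber's underside) and level within 0.010 rad, and the red vent knob is at 1.38 rad or more (all of step 3 and value of joint vent above 1.38 rad); the robot touches nothing.
It fails at once if the cover is tipped by more than 0.038 rad (6.5 mm between opposite knobs) (angle between cover's own z axis and vertical above 0.038 rad).
It fails at once if a bystander (timer, flask, dropper bottle, marker) is moved by more than 20 mm or a standing one is tipped (distance of any of timer, flask, dropper_bottle, marker from where it was at the start of the episode above 0.02 m or angle between any of flask, dropper_bottle's own z axis and vertical above 0.3 rad).
It also fails if it takes over 72 s, if anything falls off the work surface, if the arm or the gripper's body presses on something with over 40 N, if the wrist force passes 120 N, or if a joint passes its speed limit or range.

ROBOT

A 6-joint arm with a two-finger parallel gripper is mounted at the origin on a cart in front of the work surface, level with it; the furniture and walls round the work are solid. World frame = base frame: x ahead of the robot, y to its left, z up, the work surface at z = 0. Lengths are in mm, angles in rad, forces in N, time in s.
With the tool pointing down it reaches from about 275 to 975 mm from the base axis. Payload 8.4 kg.
Tool frame: the origin (TCP) lies at the centre of the arm's flange, where the gripper is bolted on; the fingertips stand 190 mm ahead of it and the grasp point (between the pads) lies 171 mm ahead of it; z points along the fingers, y is the line along which they close (so a half turn about z gives the same grasp; the last joint's range is limited). The gripper opens to 92 mm and grips with 3 to 60 N. Pads are 20 mm wide; open, the fingers measure 128 mm over their backs; the gripper's body (75 mm by 189 mm) begins 69 mm behind the grasp point.
Start: joints at [1.337, 0.353, 1.633, -0, 1.155, -0.002], TCP at [143.58, 608.288, 404.683] pointing down, gripper open.
Joint ranges: [-2.63, 2.63], [-0.92, 2.1], [0.06, 2.66], [-1.3, 4.44], [0, 2.69], [-3.02, 3.02]. Speed limits (rad/s): [2.22, 2.22, 2.79, 3.14, 3.14, 3.14].

INTERFACE

Orientations are given as a unit quaternion [w, x, y, z].
In Python, from bench import manip, eyes, ticket gives the robot as it stands.
- The arm moves only by the tool drive_tool, never from a script. Its argument "motion" is a list that holds one entry, the list of rows, each a list of 7 numbers: the shift along the tool's x, y, z in mm, then the turn, a rotation vector about the tool's x, y, z in degrees, then the opening, from 0 (shut) to 1 (fully open). A call has 1 to 20 rows; each row shifts and turns the commanded pose from where the row before left it, along the tool's axes as they then stand; what a row does not reach is not made up. A row lasts 1/12 s, in which the tool goes at most 41.7 mm and 7.16 degrees, less where a joint would pass 70% of its speed; a pose out of reach is approached as far as the arm can. A call is refused whole if a number of a shift passes 41.7 or a number of a turn 7.16, either way. A call with a gripper value outside its range is refused whole. The fingers move at their own pace and stop on an object; "newtons" is the grip in N (left out, the last holds). Time passes only in rows, so rows that do not move let the fingers close. It gives the time, the measured TCP pose, the force, the opening and the grip force at its end, in the units of the state.
- manip.observe(): the state, without advancing time (a new reading comes with each control period).
- eyes.grab_frame(name): name is "side" or "top"; returns the picture (480x640x3 uint8, blue, green, red); there is no depth.
- eyes.get_calibration(name): a dict with "mtx" (3x3 intrinsics, pixels), "dist" ([k1, k2, p1, p2, k3] as OpenCV has them; the pictures are not rectified), "R" (3x3) and "t" (3): a world point X has camera coordinates R X + t. Camera axes: x right, y down, z forward; pixel columns grow to the right and rows downward; lengths in mm; the calibration is good to about 2 mm. A picture is of the moment at which its call begins. get_calibration takes no time and is no camera call.
- ticket.hand_in(): hands the job in; it is judged then, once.
The state is a dict: "t": time; "q": joint angles; "joint_velocities": joint speeds; "tau": joint torques, N m; "tool_pos": TCP position; "orientation": TCP orientation; "wrist_force": force on the tool from outside, world axes, zero at the start; "torque": the same for the moment, N m; "gripper_width": finger opening in mm; "grasp_force": force on a finger pad.
Only numpy, scipy, OpenCV 4.12 (cv2) and the standard library are available. Lean on these libraries where they do the work, as an engineer would, in place of code of your own. Each camera call takes 0.05 s, during which the arm holds its last target. There are 200 camera calls.

## Working session

There is one attempt and no reset: what is moved stays moved. The work goes in short steps, Python scripts to look and compute and a tool call to move; the robot and the scene stay as the last step left them, time stands still between calls to the robot, and variables do not carry over. Pictures are saved under pics/ and viewed, at most 10 in all, crops included, and the job is handed in when it is done.

Besides the shell and the picture viewer there is one more tool, called after "Emit:" as name(argument=value, ...) on one line, values as JSON. drive_tool: Moves the arm, as the interface text tells. Its arguments: {"type":"object","properties":{"motion":{"type":"array","items":{"type":"array","items":{"type":"array","items":{"type":"number"}}}},"newtons":{"type":"number"}},"required":["motion"]}

```bash
mkdir -p pics; ls
python3 - <<'E'
from bench import manip, eyes, ticket
import cv2
s=manip.observe(); print({k:(s[k]) for k in s})
for n in("top","side"):
    cv2.imwrite(f"pics/{n}0.png",eyes.grab_frame(n)); c=eyes.get_calibration(n); print(n,c)
E
```

```text
pics
{'t': 0.0, 'q': array([ 1.33660759e+00,  3.53639717e-01,  1.63408767e+00,  9.25748995e-06,
        1.15518573e+00, -2.40511657e-03]), 'joint_velocities': array([ 0.00018599, -0.00316758, -0.00079715,  0.00083374,  0.00181199,
        0.00201772]), 'tau': array([-4.37085146e-04, -5.93842435e+01, -3.34218049e+01,  6.96534547e-02,
        2.36914476e-02, -1.00845482e-04]), 'tool_pos': array([143.52317215, 608.07774759, 403.98866882]), 'orientation': array([-8.21250615e-05,  1.15634398e-01,  9.93291624e-01, -6.55116399e-04]), 'wrist_force': array([0.71091608, 0.56258573, 0.70881446]), 'torque': array([-0.01149518, -0.00714602, -0.01754997]), 'grasp_force': 0.0, 'gripper_width': 91.6682306551646}
top {'mtx': array([[555.52669235,   0.        , 324.4388571 ],
       [  0.        , 555.52669235, 247.86653164],
       [  0.        ,   0.        ,   1.        ]]), 'dist': array([0.02239199, 0.        , 0.        , 0.        , 0.        ]), 'R': array([[ 0.02419002, -0.99966645,  0.00904629],
       [-0.99787723, -0.02469204, -0.06026064],
       [ 0.06046391, -0.00756938, -0.99814168]]), 't': array([ -29.88565307,  509.26544568, 1425.23872663])}
side {'mtx': array([[547.60734867,   0.        , 322.46832668],
       [  0.        , 547.60734867, 245.32994291],
       [  0.        ,   0.        ,   1.        ]]), 'dist': array([-0.01109666,  0.        ,  0.        ,  0.        ,  0.        ]), 'R': array([[ 8.25802509e-01, -5.63959296e-01, -3.60003449e-04],
       [-2.52794490e-01, -3.69594810e-01, -8.94144631e-01],
       [ 5.04128121e-01,  7.38477887e-01, -4.47778124e-01]]), 't': array([-438.09107839,  222.93105721,  999.22150491])}
```

View pics/top0.png

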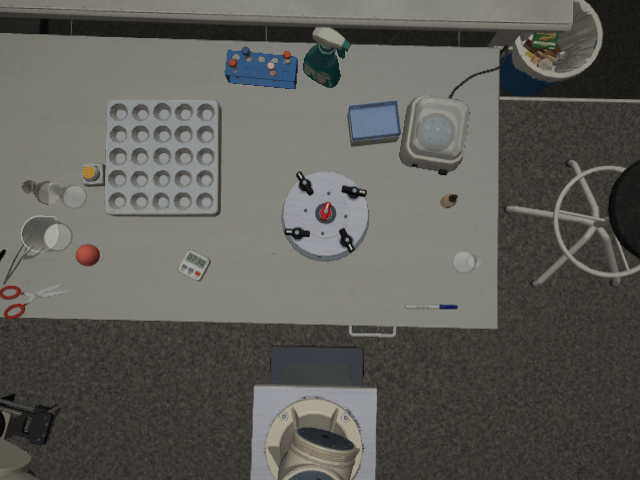

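View pics/side0.png

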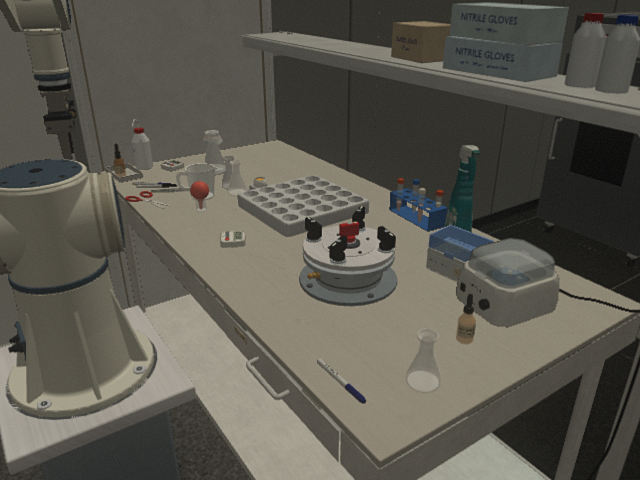

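The top view shows the chamber at about (326,213). The black knobs are near (304,183), (353,191), (297,233) and (347,239), and the red vent is at (326,211). I'll measure them by mask.

```bash
cat > h.py <<'E'
from bench import manip, eyes, ticket
import cv2, numpy as np
from scipy.spatial.transform import Rotation as Ro
def world(px,z,c):
    u=cv2.undistortPoints(np.float64(px).reshape(-1,1,2),c["mtx"],c["dist"]).reshape(-1,2)
    d=np.c_[u,np.ones(len(u))]@c["R"]; o=-c["R"].T@c["t"]
    return (o+d*((z-o[2])/d[:,2])[:,None])[:,:2]
def blobs(im,box,mask):
    x0,y0,x1,y1=box; m=np.zeros(im.shape[:2],np.uint8); m[y0:y1,x0:x1]=mask[y0:y1,x0:x1]
    return [k for k in cv2.findContours(m,0,cv2.CHAIN_APPROX_NONE)[0] if cv2.contourArea(k)>15]
E
python3 - <<'E'
from h import *
im=cv2.imread("pics/top0.png"); c=eyes.get_calibration("top")
hsv=cv2.cvtColor(im,cv2.COLOR_BGR2HSV)
dark=((im.max(2)<70)*255).astype(np.uint8)
red=((hsv[...,1]>130)&(hsv[...,2]>90)&((hsv[...,0]<10)|(hsv[...,0]>170))).astype(np.uint8)*255
for nm,m in(("dark",dark),("red",red)):
  for k in blobs(im,(275,165,378,262),m):
    r=cv2.minAreaRect(k); b=cv2.boxPoints(r); w=world(b,138,c)
    e=[w[1]-w[0],w[2]-w[1]]; l=max(e,key=np.linalg.norm)
    print(nm,cv2.contourArea(k),np.round(r[0]),"world",w.mean(0).round(1),"len",[np.linalg.norm(v).round(1) for v in e],"ang",np.degrees(np.arctan2(l[1],l[0])).round(1))
g=im[165:265,275:380]; cv2.imwrite("pics/z0.png",cv2.resize(g,None,fx=6,fy=6,interpolation=cv2.INTER_CUBIC)[:600,:800])
E
```

```text
dark 171.0 [346. 241.] world [521.  -66.5] len [np.float64(27.6), np.float64(57.5)] ang -141.9
dark 165.5 [296. 234.] world [535.   50.7] len [np.float64(59.4), np.float64(26.2)] ang -88.6
dark 84.0 [325. 213.] world [585.6 -15.8] len [np.float64(42.9), np.float64(43.1)] ang -178.7
dark 175.5 [354. 192.] world [636.6 -83.2] len [np.float64(26.8), np.float64(58.5)] ang -94.3
dark 170.0 [304. 184.] world [654.5  36.6] len [np.float64(27.1), np.float64(59.4)] ang -133.8
red 68.5 [325. 210.] world [591.6 -15.7] len [np.float64(40.7), np.float64(23.8)] ang 1.4
```

View pics/z0.png

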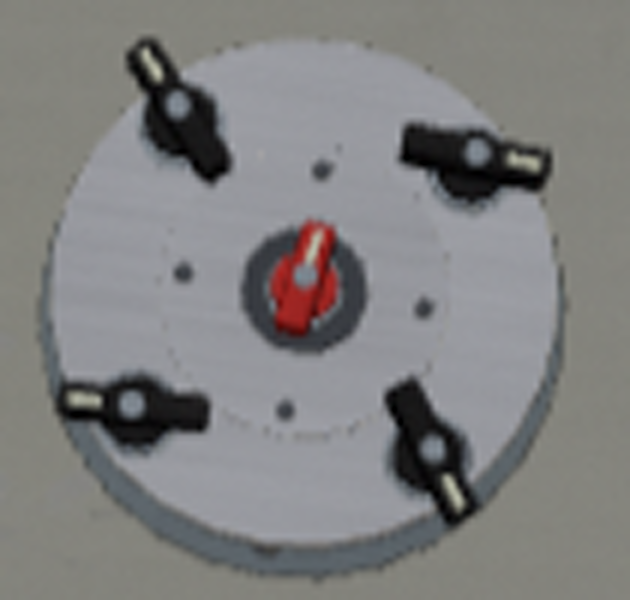

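```bash
cat >> h.py <<'E'
def go(x,y,z=None):
    s=manip.observe(); w,i,j,k=s["orientation"]; R=Ro.from_quat([i,j,k,w]).as_matrix()
    p=s["tool_pos"]+171*R[:,2]; d=np.array([x,y,p[2] if z is None else z])-p
    print("t",round(s["t"],2),"grasp",p.round(1),"yang",np.degrees(np.arctan2(R[1,1],R[0,1])).round(1),"shift",(R.T@d).round(1),"F",s["wrist_force"].round(1),"M",s["torque"].round(2),"w",round(s["gripper_width"],1),"q",s["q"].round(2))
def hubs(im,c,z=dict(a=144,b=140,c=144,d=140)):
    hub={}
    g=cv2.cvtColor(im,cv2.COLOR_BGR2GRAY)
    return g
E
python3 - <<'E'
from h import *
c=eyes.get_calibration("top")
P=dict(a=(178,106),b=(132,404),c=(433,450),d=(478,153),v=(306,276))
B=dict(a=[(148,47),(214,172)],b=[(63,398),(207,412)],c=[(405,387),(459,513)],d=[(404,142),(549,168)],v=[(288,328),(321,228)])
M=dict(a=(152,64),b=(86,400),c=(453,493),d=(523,160),v=(314,246))
f=lambda p:(np.array(p)-2.5)/6+[275,165]
W={}
for n in P:
    z=144 if n in"ac" else 140 if n in "bd" else 147-4
    w=world([f(P[n])],z,c)[0]; b=world([f(q) for q in B[n]],z-2,c); m=world([f(M[n])],z-1,c)[0]
    l=b[1]-b[0]; W[n]=w
    print(n,w.round(1),"barmid",b.mean(0).round(1),"barang",np.degrees(np.arctan2(l[1],l[0])).round(1),"mark",np.degrees(np.arctan2(*(m-w)[::-1])).round(1))
ctr=sum(W[n] for n in"abcd")/4; print(ctr)
for n in"abcd": d=W[n]-ctr; print(n,np.hypot(*d).round(1),np.degrees(np.arctan2(d[1],d[0])).round(1))
go(*W["a"])
E
```

```text
a [657.1  35.3] barmid [656.1  34.2] barang -150.9 mark 32.8
b [538.6  50.5] barmid [538.4  49.4] barang -94.1 mark 86.2
c [523.  -68.7] barmid [523.2 -68.4] barang -155.6 mark -153.6
d [642.  -84.2] barmid [641.6 -83.7] barang -98.8 mark -96.9
v [590.8 -17. ] barmid [590.3 -16.5] barang -16.8 mark -13.4
[590.16625612 -16.77529069]
a 84.8 37.9
b 84.8 127.5
c 84.9 -142.3
d 85.1 -52.4
t 0.1 grasp [143.5 607.9 233.1] yang 76.7 shift [-6.314e+02 -4.393e+02  5.000e-01] F [-0.4 -0.6 -0.5] M [0.02 0.01 0.01] w 92.0 q [ 1.34  0.35  1.63 -0.    1.16 -0.  ]
```

Emit:
drive_tool(motion=[[[-31.6, -22, 0, 0, 0, 0, 1], [-31.6, -22, 0, 0, 0, 0, 1], [-31.6, -22, 0, 0, 0, 0, 1], [-31.6, -22, 0, 0, 0, 0, 1], [-31.6, -22, 0, 0, 0, 0, 1], [-31.6, -22, 0, 0, 0, 0, 1], [-31.6, -22, 0, 0, 0, 0, 1], [-31.6, -22, 0, 0, 0, 0, 1], [-31.6, -22, 0, 0, 0, 0, 1], [-31.6, -22, 0, 0, 0, 0, 1], [-31.6, -22, 0, 0, 0, 0, 0.5], [-31.6, -22, 0, 0, 0, 0, 0.5], [-31.6, -22, 0, 0, 0, 0, 0.5], [-31.6, -22, 0, 0, 0, 0, 0.5], [-31.6, -22, 0, 0, 0, 0, 0.5], [-31.6, -22, 0, 0, 0, 0, 0.5], [-31.6, -22, 0, 0, 0, 0, 0.5], [-31.6, -22, 0, 0, 0, 0, 0.5], [-31.6, -22, 0, 0, 0, 0, 0.5], [-31.6, -22, 0, 0, 0, 0, 0.5]]], newtons=40)

```text
t: 1.77
tool_pos: [658.5, 33.1, 404.3]
orientation: [-0.0, 0.116, 0.993, -0.0]
wrist_force: [0.2, -0.8, 0.1]
gripper_width: 46.0
grasp_force: 0.0
```

Emit:
drive_tool(motion=[[[0, 0, 10, 0, 0, -6.2, 0.5], [0, 0, 10, 0, 0, -6.2, 0.5], [0, 0, 10, 0, 0, -6.2, 0.5], [0, 0, 10, 0, 0, -6.2, 0.5], [0, 0, 10, 0, 0, -6.2, 0.5], [0, 0, 5, 0, 0, -6.2, 0.5], [0, 0, 0, 0, 0, -6.2, 0.5], [0, 0, 0, 0, 0, 0, 0.5]]])

```text
t: 2.43
tool_pos: [657.3, 34.8, 348.7]
orientation: [-0.001, -0.262, 0.965, 0.0]
wrist_force: [0.3, 0.1, -0.6]
gripper_width: 45.7
grasp_force: 0.0
```

```bash
python3 -c "
from h import *
go(657.3,35.2,141)
im=eyes.grab_frame('side');cv2.imwrite('pics/s1.png',cv2.resize(im[140:320,230:470],None,fx=3,fy=3))"
```

```text
t 2.43 grasp [657.1  34.8 177.7] yang 120.4 shift [-0.5  0.2 36.7] F [ 0.3  0.1 -0.6] M [0.03 0.06 0.03] w 45.7 q [ 0.05  0.46  1.61 -0.    1.08 -2.05]
```

View pics/s1.png

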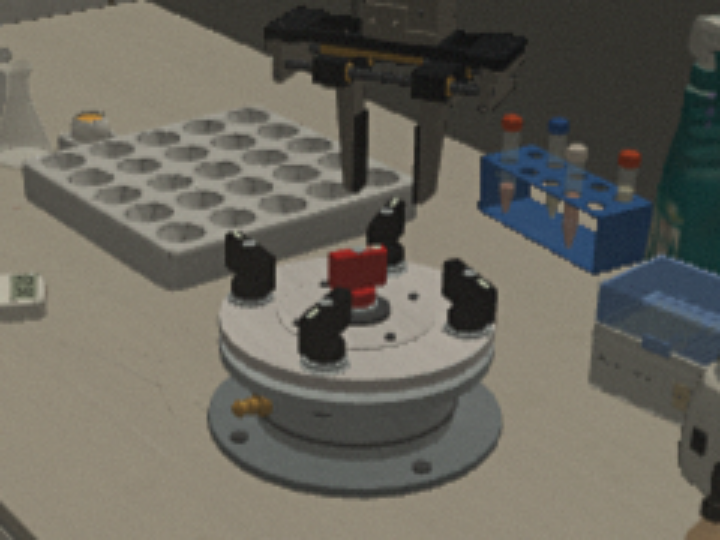

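The fingers straddle knob a, at crop (390,230). I'll descend and close.

Emit:
drive_tool(motion=[[[0, 0, 12, 0, 0, 0, 0.5], [0, 0, 12, 0, 0, 0, 0.5], [0, 0, 12, 0, 0, 0, 0.5], [0, 0, 0, 0, 0, 0, 0], [0, 0, 0, 0, 0, 0, 0], [0, 0, 0, 0, 0, 0, 0], [0, 0, 0, 0, 0, 0, 0], [0, 0, 0, 0, 0, 0, 0], [0, 0, 0, 0, 0, 0, 0]]])

```text
t: 3.23
tool_pos: [657.1, 36.2, 314.0]
orientation: [-0.0, -0.26, 0.966, 0.002]
wrist_force: [-3.9, 7.9, -0.3]
gripper_width: 13.9
grasp_force: 39.5
```

```bash
python3 -c "
from h import *
go(657.3,35.2,141)"
```

```text
t 3.23 grasp [656.9  36.6 143. ] yang 120.1 shift [ 0.4 -1.5  1.9] F [-3.9  7.9 -0.3] M [1.6  0.61 0.11] w 13.9 q [ 0.05  0.49  1.63  0.    1.02 -2.05]
```

Emit:
drive_tool(motion=[[[0, 1.5, 0, 0, 0, 0, 0], [0, 0, 0.4, 0, 0, 5, 0], [0, 0, 0.4, 0, 0, 5, 0], [0, 0, 0.4, 0, 0, 5, 0], [0, 0, 0.4, 0, 0, 5, 0], [0, 0, 0.4, 0, 0, 5, 0], [0, 0, 0.4, 0, 0, 5, 0], [0, 0, 0.4, 0, 0, 5, 0], [0, 0, 0.4, 0, 0, 5, 0], [0, 0, 0, 0, 0, 0, 0], [0, 0, 0, 0, 0, 0, 0]]])

```text
t: 4.15
tool_pos: [656.6, 37.0, 310.5]
orientation: [-0.0, 0.087, 0.996, 0.001]
wrist_force: [-1.1, 3.8, -3.1]
gripper_width: 13.8
grasp_force: 39.6
```

```bash
python3 -c "
from h import *
go(657.3,35.2,141)"
```

```text
t 4.15 grasp [656.6  37.3 139.5] yang 80.1 shift [-1.1 -1.9 -1.5] F [-1.1  3.8 -3.1] M [ 0.87  0.12 -0.07] w 13.8 q [ 0.05  0.5   1.64  0.    1.01 -1.34]
```

Emit:
drive_tool(motion=[[[0, 0, 0, 0, 0, 0, 0.5], [0, 0, 0, 0, 0, 0, 0.5], [0, 0, 0, 0, 0, 0, 0.5], [0, 0, -20, 0, 0, 0, 0.5], [0, 0, -20, 0, 0, 0, 0.5], [0, 0, -5, 0, 0, -7, 0.5], [0, 0, 0, 0, 0, -7, 0.5], [0, 0, 0, 0, 0, -7, 0.5], [0, 0, 0, 0, 0, -7, 0.5], [0, 0, 0, 0, 0, -7, 0.5], [33.1, -7.5, 0, 0, 0, 0, 0.5], [33.1, -7.5, 0, 0, 0, 0, 0.5], [33.1, -7.5, 0, 0, 0, 0, 0.5], [33.1, -7.5, 0, 0, 0, 0, 0.5], [33.1, -7.5, 0, 0, 0, 0, 0.5], [0, 0, 0, 0, 0, 0, 0.5], [0, 0, 0, 0, 0, 0, 0.5]]])

```text
t: 5.57
tool_pos: [522.1, -69.1, 356.1]
orientation: [0.0, -0.216, 0.976, -0.0]
wrist_force: [0.2, 0.4, -0.1]
gripper_width: 46.1
grasp_force: 0.0
```

```bash
python3 -c "
from h import *
go(522.4,-66.8,141)
im=eyes.grab_frame('side');cv2.imwrite('pics/s2.png',cv2.resize(im[140:320,230:470],None,fx=3,fy=3))"
```

```text
t 5.57 grasp [522.2 -69.1 185.1] yang 115.0 shift [-1.1  2.1 44.1] F [ 0.2  0.4 -0.1] M [0.05 0.06 0.03] w 46.1 q [-0.13  0.26  1.89 -0.    0.99 -2.14]
```

View pics/s2.png

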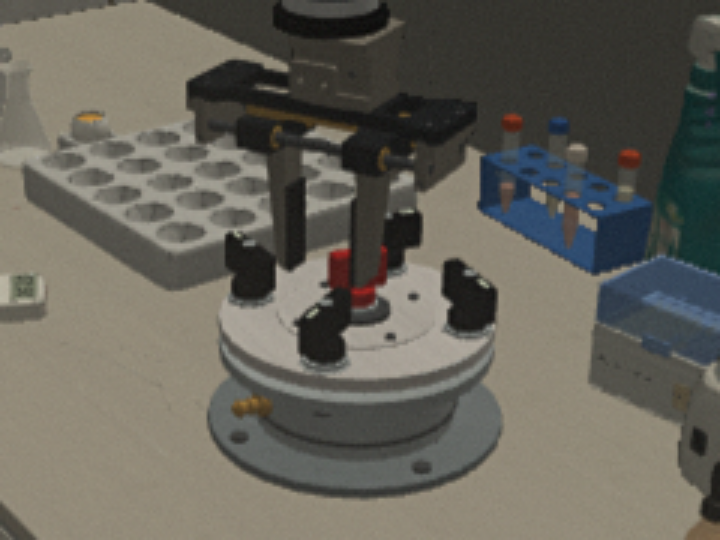

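Knob a stayed turned, and the gripper now hangs above c. I'll grasp c and turn it.

Emit:
drive_tool(motion=[[[-1.1, 2.1, 14.5, 0, 0, 0, 0.5], [0, 0, 14.5, 0, 0, 0, 0.5], [0, 0, 14.5, 0, 0, 0, 0.5], [0, 0, 0, 0, 0, 0, 0], [0, 0, 0, 0, 0, 0, 0], [0, 0, 0, 0, 0, 0, 0], [0, 0, 0, 0, 0, 0, 0], [0, 0, 0, 0, 0, 0, 0], [0, 0, 0.5, 0, 0, 5, 0], [0, 0, 0.5, 0, 0, 5, 0], [0, 0, 0.5, 0, 0, 5, 0], [0, 0, 0.5, 0, 0, 5, 0], [0, 0, 0.5, 0, 0, 5, 0], [0, 0, 0.5, 0, 0, 5, 0], [0, 0, 0.5, 0, 0, 5, 0], [0, 0, 0, 0, 0, 0, 0], [0, 0, 0, 0, 0, 0, 0]]])

```text
t: 7.03
tool_pos: [523.7, -66.3, 309.6]
orientation: [0.001, 0.085, 0.996, -0.001]
wrist_force: [0.9, -5.9, 5.1]
gripper_width: 13.6
grasp_force: 40.0
```

```bash
python3 -c "
from h import *
go(537.6,52.4,181)"
```

```text
t 7.03 grasp [524.1 -66.5 138.6] yang 80.3 shift [  6.7 119.5 -42.6] F [ 0.9 -5.9  5.1] M [-1.06  0.02 -0.08] w 13.6 q [-0.13  0.32  1.93 -0.    0.89 -1.53]
```

Emit:
drive_tool(motion=[[[0, 0, 0, 0, 0, 0, 0.5], [0, 0, 0, 0, 0, 0, 0.5], [0, 0, 0, 0, 0, 0, 0.5], [0, 0, -22, 0, 0, 0, 0.5], [0, 0, -23, 0, 0, 0, 0.5], [2.2, 39.7, 0, 0, 0, 0, 0.5], [2.2, 39.7, 0, 0, 0, 0, 0.5], [2.2, 39.7, 0, 0, 0, 0, 0.5], [0, 0, 0, 0, 0, 7, 0.5], [0, 0, 0, 0, 0, 7, 0.5], [0, 0, 0, 0, 0, 7, 0.5], [0, 0, 0, 0, 0, 7, 0.5], [0, 0, 0, 0, 0, 7, 0.5], [0, 0, 0, 0, 0, 7, 0.5], [0, 0, 0, 0, 0, 7, 0.5], [0, 0, 0, 0, 0, 7, 0.5], [0, 0, 0, 0, 0, 7, 0.5], [0, 0, 0, 0, 0, 7, 0.5], [0, 0, 0, 0, 0, 7, 0.5], [0, 0, 0, 0, 0, 7, 0.5]]])

```text
t: 8.7
tool_pos: [536.8, 53.0, 353.3]
orientation: [-0.0, 0.732, 0.681, -0.0]
wrist_force: [-0.2, -0.4, -0.8]
gripper_width: 45.9
grasp_force: 0.0
```

```bash
python3 -c "
from h import *
go(537.7,52,138)
im=eyes.grab_frame('side');cv2.imwrite('pics/s3.png',cv2.resize(im[140:320,230:470],None,fx=3,fy=3))"
```

```text
t 8.7 grasp [536.7  53.  182.3] yang -4.2 shift [-1.   1.1 44.3] F [-0.2 -0.4 -0.8] M [-0.04  0.06 -0.01] w 45.9 q [0.1  0.28 1.87 0.   1.   0.17]
```

View pics/s3.png

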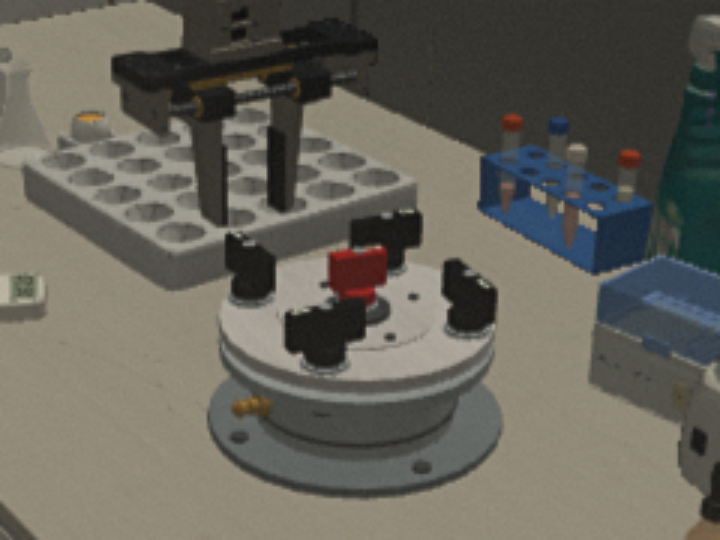

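All four knobs are now about halfway. Next, b goes home.

Emit:
drive_tool(motion=[[[-1, 1.1, 16, 0, 0, 0, 0.5], [0, 0, 16, 0, 0, 0, 0.5], [0, 0, 15, 0, 0, 0, 0.5], [0, 0, 0, 0, 0, 0, 0], [0, 0, 0, 0, 0, 0, 0], [0, 0, 0, 0, 0, 0, 0], [0, 0, 0, 0, 0, 0, 0], [0, 0, 0, 0, 0, 0, 0], [0, 0, 0.4, 0, 0, 5, 0], [0, 0, 0.4, 0, 0, 5, 0], [0, 0, 0.4, 0, 0, 5, 0], [0, 0, 0.4, 0, 0, 5, 0], [0, 0, 0.4, 0, 0, 5, 0], [0, 0, 0.4, 0, 0, 5, 0], [0, 0, 0.4, 0, 0, 5, 0], [0, 0, 0.4, 0, 0, 5, 0], [0, 0, 0.4, 0, 0, 5, 0], [0, 0, 0.4, 0, 0, 5, 0]]])

```text
t: 10.25
tool_pos: [537.6, 51.9, 303.1]
orientation: [-0.0, 0.951, 0.308, -0.0]
wrist_force: [-3.2, 1.7, 5.6]
gripper_width: 13.6
grasp_force: 40.1
```

```bash
python3 -c "
from h import *
go(642.9,-81.6,180)"
```

```text
t 10.25 grasp [537.5  52.  132.1] yang -54.1 shift [  7. 170. -48.] F [-3.2  1.7  5.6] M [0.22 0.83 0.54] w 13.6 q [0.09 0.35 1.9  0.   0.89 1.04]
```

Emit:
drive_tool(motion=[[[0, 0, 0, 0, 0, 0, 0.5], [0, 0, 0, 0, 0, 0, 0.5], [0, 0, 0, 0, 0, 0, 0.5], [0, 0, -24, 0, 0, 0, 0.5], [0, 0, -24, 0, 0, 0, 0.5], [1.4, 34, 0, 0, 0, 0, 0.5], [1.4, 34, 0, 0, 0, 0, 0.5], [1.4, 34, 0, 0, 0, 0, 0.5], [1.4, 34, 0, 0, 0, 0, 0.5], [1.4, 34, 0, 0, 0, 0, 0.5], [0, 0, 0, 0, 0, -6.6, 0.5], [0, 0, 0, 0, 0, -6.6, 0.5], [0, 0, 0, 0, 0, -6.6, 0.5], [0, 0, 0, 0, 0, -6.6, 0.5], [0, 0, 0, 0, 0, -6.6, 0.5], [0, 0, 0, 0, 0, -6.6, 0.5], [0, 0, 0, 0, 0, -6.6, 0.5], [0, 0, 0, 0, 0, 0, 0.5]]])

```text
t: 11.75
tool_pos: [643.9, -81.6, 350.5]
orientation: [0.0, 0.75, 0.661, 0.0]
wrist_force: [-0.7, 0.2, 0.2]
gripper_width: 46.0
grasp_force: 0.0
```

```bash
python3 -c "
from h import *
go(642.9,-81.6,134)"
```

```text
t 11.75 grasp [644.  -81.6 179.5] yang -7.3 shift [-0.1 -1.1 45.5] F [-0.7  0.2  0.2] M [-0.08  0.03 -0.01] w 46.0 q [-0.13  0.44  1.63 -0.    1.07 -0.  ]
```

Emit:
drive_tool(motion=[[[0, -1.1, 16, 0, 0, 0, 0.5], [0, 0, 15, 0, 0, 0, 0.5], [0, 0, 14, 0, 0, 0, 0.5], [0, 0, 0, 0, 0, 0, 0], [0, 0, 0, 0, 0, 0, 0], [0, 0, 0, 0, 0, 0, 0], [0, 0, 0, 0, 0, 0, 0], [0, 0, 0, 0, 0, 0, 0], [0, 0, 0.4, 0, 0, 4.7, 0], [0, 0, 0.4, 0, 0, 4.7, 0], [0, 0, 0.4, 0, 0, 4.7, 0], [0, 0, 0.4, 0, 0, 4.7, 0], [0, 0, 0.4, 0, 0, 4.7, 0], [0, 0, 0.4, 0, 0, 4.7, 0], [0, 0, 0.4, 0, 0, 4.7, 0], [0, 0, 0.4, 0, 0, 4.7, 0], [0, 0, 0.4, 0, 0, 4.7, 0], [0, 0, 0.4, 0, 0, 4.7, 0], [0, 0, 0, 0, 0, 0, 0]]])

```text
t: 13.33
tool_pos: [642.6, -81.4, 302.7]
orientation: [0.0, 0.953, 0.301, -0.0]
wrist_force: [-3.6, -0.3, 6.2]
gripper_width: 13.5
grasp_force: 40.5
```

```bash
python3 -c "
from h import *
go(656.6,37.5,180)"
```

```text
t 13.33 grasp [642.7 -81.5 131.7] yang -54.9 shift [ 79.8 -89.3 -48.4] F [-3.6 -0.3  6.2] M [-0.12  0.77  0.82] w 13.5 q [-0.13  0.49  1.67 -0.    0.98  0.83]
```

Emit:
drive_tool(motion=[[[0, 0, 0, 0, 0, 0, 0.5], [0, 0, 0, 0, 0, 0, 0.5], [0, 0, 0, 0, 0, 0, 0.5], [0, 0, -24, 0, 0, 0, 0.5], [0, 0, -24, 0, 0, 0, 0.5], [26.6, -29.8, 0, 0, 0, 0, 0.5], [26.6, -29.8, 0, 0, 0, 0, 0.5], [26.6, -29.8, 0, 0, 0, 0, 0.5], [0, 0, 0, 0, 0, 6.5, 0.5], [0, 0, 0, 0, 0, 6.5, 0.5], [0, 0, 0, 0, 0, 6.5, 0.5], [0, 0, 0, 0, 0, 6.5, 0.5], [0, 0, 0, 0, 0, 6.5, 0.5], [0, 0, 0, 0, 0, 6.5, 0.5], [0, 0, 0, 0, 0, 6.5, 0.5], [0, 0, 0, 0, 0, 0, 0.5]]])

```text
t: 14.67
tool_pos: [656.2, 37.8, 349.5]
orientation: [-0.0, 0.996, -0.091, 0.0]
wrist_force: [0.3, 0.5, 0.4]
gripper_width: 46.1
grasp_force: 0.0
```

```bash
python3 -c "
from h import *
go(656.6,37.5,134)
im=eyes.grab_frame('side');cv2.imwrite('pics/s4.png',cv2.resize(im[140:320,230:470],None,fx=3,fy=3))"
```

```text
t 14.67 grasp [656.3  37.8 178.5] yang -100.5 shift [ 0.4  0.2 44.5] F [0.3 0.5 0.4] M [ 0.02  0.17 -0.  ] w 46.1 q [0.06 0.45 1.61 0.   1.08 1.81]
```

View pics/s4.png

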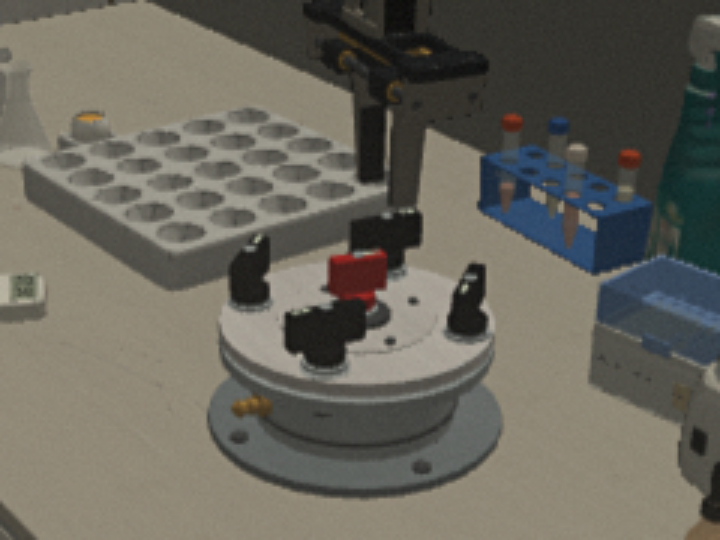

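b and d stand square, and the gripper is over a. Next, a goes home.

Emit:
drive_tool(motion=[[[0.4, 0.2, 16, 0, 0, 0, 0.5], [0, 0, 15, 0, 0, 0, 0.5], [0, 0, 14, 0, 0, 0, 0.5], [0, 0, 0, 0, 0, 0, 0], [0, 0, 0, 0, 0, 0, 0], [0, 0, 0, 0, 0, 0, 0], [0, 0, 0, 0, 0, 0, 0], [0, 0, 0, 0, 0, 0, 0], [0, 0, 0.4, 0, 0, 4.4, 0], [0, 0, 0.4, 0, 0, 4.4, 0], [0, 0, 0.4, 0, 0, 4.4, 0], [0, 0, 0.4, 0, 0, 4.4, 0], [0, 0, 0.4, 0, 0, 4.4, 0], [0, 0, 0.4, 0, 0, 4.4, 0], [0, 0, 0.4, 0, 0, 4.4, 0], [0, 0, 0.4, 0, 0, 4.4, 0], [0, 0, 0.4, 0, 0, 4.4, 0], [0, 0, 0.4, 0, 0, 4.4, 0], [0, 0, 0, 0, 0, 0, 0]]])

```text
t: 16.3
tool_pos: [656.9, 37.6, 301.6]
orientation: [-0.0, 0.89, -0.456, 0.001]
wrist_force: [-0.3, 0.4, 4.7]
gripper_width: 13.5
grasp_force: 40.0
```

```bash
python3 -c "
from h import *
go(523.8,-67,180)"
```

```text
t 16.3 grasp [657.1  37.6 130.6] yang -144.3 shift [  7.2 169.2 -49.6] F [-0.3  0.4  4.7] M [0.1  0.24 0.52] w 13.5 q [ 0.05  0.51  1.64 -0.    0.99  2.57]
```

Emit:
drive_tool(motion=[[[0, 0, 0, 0, 0, 0, 0.5], [0, 0, 0, 0, 0, 0, 0.5], [0, 0, 0, 0, 0, 0, 0.5], [0, 0, -25, 0, 0, 0, 0.5], [0, 0, -25, 0, 0, 0, 0.5], [1.4, 33.8, 0, 0, 0, 0, 0.5], [1.4, 33.8, 0, 0, 0, 0, 0.5], [1.4, 33.8, 0, 0, 0, 0, 0.5], [1.4, 33.8, 0, 0, 0, 0, 0.5], [1.4, 33.8, 0, 0, 0, 0, 0.5], [0, 0, 0, 0, 0, -6.4, 0.5], [0, 0, 0, 0, 0, -6.4, 0.5], [0, 0, 0, 0, 0, -6.4, 0.5], [0, 0, 0, 0, 0, -6.4, 0.5], [0, 0, 0, 0, 0, -6.4, 0.5], [0, 0, 0, 0, 0, -6.4, 0.5], [0, 0, 0, 0, 0, -6.4, 0.5], [0, 0, 0, 0, 0, 0, 0.5]]])

```text
t: 17.8
tool_pos: [523.5, -67.1, 350.4]
orientation: [-0.0, 0.997, -0.079, -0.0]
wrist_force: [-0.3, 0.8, 0.4]
gripper_width: 46.1
grasp_force: 0.0
```

```bash
python3 -c "
from h import *
go(523.8,-67,134)"
```

```text
t 17.8 grasp [523.5 -67.1 179.4] yang -99.0 shift [ 0.3 -0.2 45.4] F [-0.3  0.8  0.4] M [-0.02  0.15 -0.03] w 46.1 q [-0.13  0.26  1.89  0.    0.98  1.6 ]
```

Emit:
drive_tool(motion=[[[0.3, -0.2, 16, 0, 0, 0, 0.5], [0, 0, 15, 0, 0, 0, 0.5], [0, 0, 14, 0, 0, 0, 0.5], [0, 0, 0, 0, 0, 0, 0], [0, 0, 0, 0, 0, 0, 0], [0, 0, 0, 0, 0, 0, 0], [0, 0, 0, 0, 0, 0, 0], [0, 0, 0, 0, 0, 0, 0], [0, 0, 0.4, 0, 0, 4.6, 0], [0, 0, 0.4, 0, 0, 4.6, 0], [0, 0, 0.4, 0, 0, 4.6, 0], [0, 0, 0.4, 0, 0, 4.6, 0], [0, 0, 0.4, 0, 0, 4.6, 0], [0, 0, 0.4, 0, 0, 4.6, 0], [0, 0, 0.4, 0, 0, 4.6, 0], [0, 0, 0.4, 0, 0, 4.6, 0], [0, 0, 0.4, 0, 0, 4.6, 0], [0, 0, 0.4, 0, 0, 4.6, 0], [0, 0, 0, 0, 0, 0, 0]]])

```text
t: 19.38
tool_pos: [523.9, -67.5, 302.4]
orientation: [0.001, 0.885, -0.466, 0.0]
wrist_force: [-2.4, -4.1, 5.4]
gripper_width: 14.0
grasp_force: 40.4
```

```bash
python3 -c "
from h import *
go(590.3,-14.8,180)"
```

```text
t 19.38 grasp [523.9 -67.8 131.4] yang -145.6 shift [ -6.1 -84.6 -48.6] F [-2.4 -4.1  5.4] M [-0.67  0.73  0.7 ] w 14.0 q [-0.13  0.33  1.93 -0.    0.88  2.41]
```

Emit:
drive_tool(motion=[[[0, 0, 0, 0, 0, 0, 0.5], [0, 0, 0, 0, 0, 0, 0.5], [0, 0, 0, 0, 0, 0, 0.5], [0, 0, -28, 0, 0, 0, 0.5], [0, 0, -28, 0, 0, 0, 0.5], [-2, -28.2, 0, 0, 0, 0, 0.5], [-2, -28.2, 0, 0, 0, 0, 0.5], [-2, -28.2, 0, 0, 0, 0, 0.5], [0, 0, 0, 0, 0, -7.1, 0.5], [0, 0, 0, 0, 0, -7.1, 0.5], [0, 0, 0, 0, 0, -7.1, 0.5], [0, 0, 0, 0, 0, -7.1, 0.5], [0, 0, 0, 0, 0, -7.1, 0.5], [0, 0, 0, 0, 0, -7.1, 0.5], [0, 0, 0, 0, 0, -7.1, 0.5], [0, 0, 0, 0, 0, -7.1, 0.5], [0, 0, 0, 0, 0, -7.1, 0.5], [0, 0, 0, 0, 0, -7.1, 0.5], [0, 0, 0, 0, 0, -7.1, 0.5], [0, 0, 0, 0, 0, -7.1, 0.5]]])

```text
t: 21.05
tool_pos: [590.2, -13.8, 357.5]
orientation: [-0.0, 0.966, 0.26, 0.0]
wrist_force: [0.3, 0.1, 0.6]
gripper_width: 46.3
grasp_force: 0.0
```

Emit:
drive_tool(motion=[[[0, 0, 0, 0, 0, -7.1, 0.5], [0, 0, 0, 0, 0, -7.1, 0.5], [0, 0, 0, 0, 0, -7.1, 0.5], [0, 0, 0, 0, 0, -7.1, 0.5], [0, 0, 0, 0, 0, -7.1, 0.5], [0, 0, 0, 0, 0, -7.1, 0.5], [0, 0, 0, 0, 0, -7.1, 0.5], [0, 0, 0, 0, 0, -7.1, 0.5], [0, 0, 0, 0, 0, -7.1, 0.5], [0, 0, 0, 0, 0, -7.1, 0.5], [0, 0, 0, 0, 0, -7.1, 0.5], [0, 0, 0, 0, 0, -7.1, 0.5], [0, 0, 0, 0, 0, -7.1, 0.5], [0, 0, 0, 0, 0, -7.1, 0.5], [0, 0, 0, 0, 0, -7.1, 0.5], [0, 0, 0, 0, 0, -7.1, 0.5], [0, 0, 0, 0, 0, -7.1, 0.5], [0, 0, 0, 0, 0, -7.1, 0.5], [0, 0, 0, 0, 0, -7.1, 0.5], [0, 0, 0, 0, 0, 0, 0.5]]])

```text
t: 22.72
tool_pos: [590.1, -13.9, 357.5]
orientation: [-0.0, 0.13, 0.992, 0.0]
wrist_force: [0.4, 0.5, 0.8]
gripper_width: 45.8
grasp_force: 0.0
```

```bash
python3 -c "
from h import *
go(590.3,-14.8,136)
im=eyes.grab_frame('side');cv2.imwrite('pics/s5.png',cv2.resize(im[140:320,230:470],None,fx=3,fy=3))"
```

```text
t 22.72 grasp [590.1 -13.8 186.5] yang 75.1 shift [-0.4 -0.9 50.5] F [0.4 0.5 0.8] M [0.01 0.   0.03] w 45.8 q [-0.03  0.35  1.75  0.    1.04 -1.34]
```

View pics/s5.png

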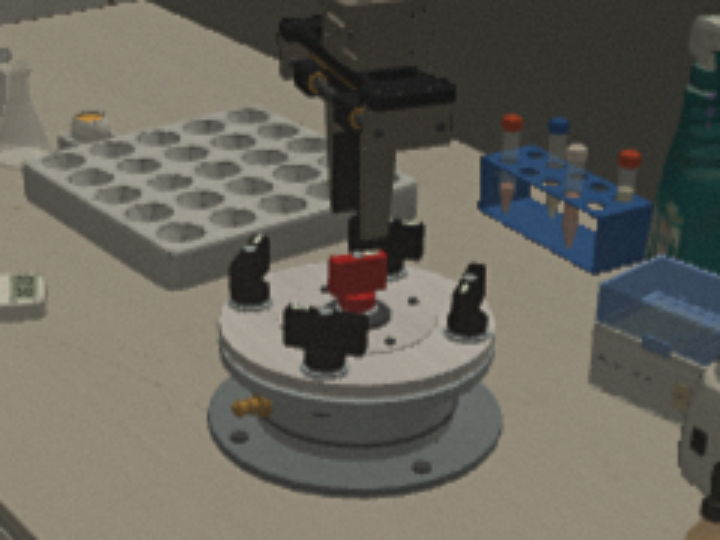

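All knobs look home, and the gripper is aligned over the red vent. I'll grasp it and turn it closed.

Emit:
drive_tool(motion=[[[-0.4, -0.9, 17, 0, 0, 0, 0.5], [0, 0, 17, 0, 0, 0, 0.5], [0, 0, 16, 0, 0, 0, 0.5], [0, 0, 0, 0, 0, 0, 0], [0, 0, 0, 0, 0, 0, 0], [0, 0, 0, 0, 0, 0, 0], [0, 0, 0, 0, 0, 0, 0], [0, 0, 0, 0, 0, 0, 0], [0, 0, 0, 0, 0, 7, 0], [0, 0, 0, 0, 0, 7, 0], [0, 0, 0, 0, 0, 7, 0], [0, 0, 0, 0, 0, 7, 0], [0, 0, 0, 0, 0, 7, 0], [0, 0, 0, 0, 0, 7, 0], [0, 0, 0, 0, 0, 7, 0], [0, 0, 0, 0, 0, 7, 0], [0, 0, 0, 0, 0, 7, 0], [0, 0, 0, 0, 0, 7, 0], [0, 0, 0, 0, 0, 7, 0], [0, 0, 0, 0, 0, 7, 0]]])

```text
t: 24.43
tool_pos: [590.1, -15.2, 308.4]
orientation: [0.0, 0.764, 0.645, -0.0]
wrist_force: [-4.2, -1.3, 3.7]
gripper_width: 14.1
grasp_force: 40.3
```

```bash
python3 -c "
from h import *
go(590.3,-14.8,136)"
```

```text
t 24.43 grasp [590.1 -15.4 137.4] yang -9.6 shift [0.6 0.1 1.4] F [-4.2 -1.3  3.7] M [-0.41  0.57  0.66] w 14.1 q [-0.03  0.41  1.79 -0.    0.94  0.14]
```

Emit:
drive_tool(motion=[[[0, 0, 0, 0, 0, 0, 0.5], [0, 0, 0, 0, 0, 0, 0.5], [0, 0, 0, 0, 0, 0, 0.5], [0, 0, -30, 0, 0, 0, 0.5], [0, 0, -40, 0, 0, 0, 0.5], [0, 0, -40, 0, 0, 0, 0.5], [35, 0, 0, 0, 0, 0, 0.5], [35, 0, 0, 0, 0, 0, 0.5], [35, 0, 0, 0, 0, 0, 0.5], [35, 0, 0, 0, 0, 0, 0.5], [35, 0, 0, 0, 0, 0, 0.5], [35, 0, 0, 0, 0, 0, 0.5], [35, 0, 0, 0, 0, 0, 0.5], [35, 0, 0, 0, 0, 0, 0.5], [35, 0, 0, 0, 0, 0, 0.5], [35, 0, 0, 0, 0, 0, 0.5], [0, 0, 0, 0, 0, 0, 0.5]]])

```text
t: 25.85
tool_pos: [646.7, 336.2, 417.1]
orientation: [-0.001, 0.76, 0.65, 0.001]
wrist_force: [-0.5, -0.3, -0.8]
gripper_width: 45.7
grasp_force: 0.0
```

```bash
python3 -c "
from h import *
im=eyes.grab_frame('top');cv2.imwrite('pics/z1.png',cv2.resize(im[165:265,275:380],None,fx=6,fy=6,interpolation=cv2.INTER_CUBIC))"
```

```text
(no output)
```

View pics/z1.png

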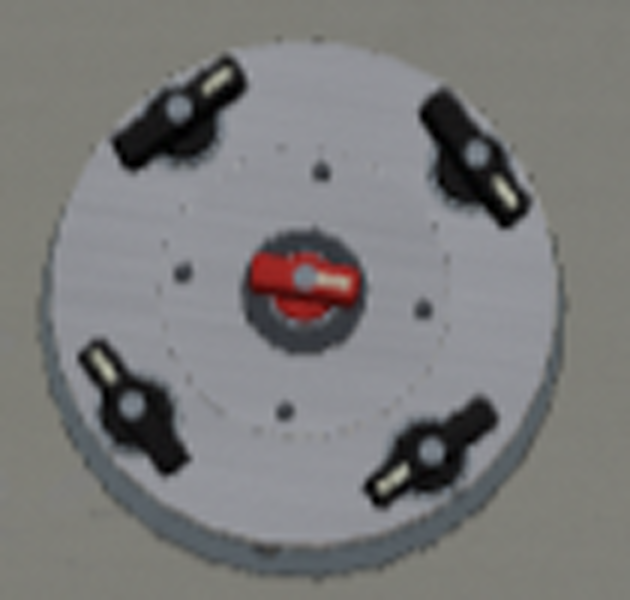

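All four black bars (hubs at crop (180,106), (478,153), (132,404) and (433,452)) stand square to their radii. The red vent at (305,278) is turned a quarter, and the gripper is clear.

```bash
python3 -c "
from bench import ticket
print(ticket.hand_in())"
```

```text
the job is handed in; nothing more can be done
None
```

The job is handed in: all four clamp knobs were turned crosswise to their stops, the cover looks down and level in the final picture, the red vent was turned to its stop, and the gripper is clear, after about 26 s of the 72 s allowed (no verdict was returned).

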